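# Refit the battery cover of an irrigation controller

## Robot

A 6-joint arm with a two-finger parallel gripper is mounted at the origin on the work surface. World frame = base frame: x ahead of the robot, y to its left, z up, the work surface at z = 0. Lengths are in m, angles in rad, forces in N, time in s.
With the tool pointing down it reaches from about 0.35 to 0.85 m from the base axis. Payload 8.1 kg.
Tool frame: the origin (TCP) lies at the very end of the fingers, on their centre line; the grasp point (between the pads) lies 19 mm behind it; z points along the fingers, y is the line along which they close (so a half turn about z gives the same grasp; the last joint's range is limited). The gripper opens to 85 mm and grips with 20 to 120 N. Pads are 22 mm wide; open, the fingers measure 114 mm over their backs; the gripper's body (76 mm by 85 mm) begins 54 mm behind the grasp point. The pads swing forward as they close: fully open they stand 13 mm farther back than shut.
Start: joints at [1.192, 0.13, 1.488, -0, 1.523, -0.085], TCP at [0.174, 0.574, 0.231] pointing down, gripper open.
Joint ranges: [-2.96, 2.96], [-0.89, 2.26], [0.02, 2.5], [-1.34, 4.48], [0, 2.73], [-2.66, 2.66]. Speed limits (rad/s): [2.39, 2.39, 2.79, 3.14, 3.14, 3.14].

## Interface

Orientations are given as a rotation vector (axis times angle).
In Python, from workcell import env gives the robot as it stands.
- The arm moves only by the tool move_arm, never from a script. Its argument "series" is a list of rows, each an object with "delta_pos": the shift along the world's x, y, z as a fraction of full scale, a list of three; "yaw": the turn about the world's z as a fraction of full scale; "hand": the gripper's target within -1 to 1 (shut at 1, half-way at 0, fully open at -1). In form: [{"delta_pos": [tx, ty, tz], "yaw": yaw, "hand": hand}, ...]. A call has 1 to 8 rows; each row shifts and turns the commanded pose from where the row before left it; what a row does not reach is not made up. Full scale, the value 1, is 50 cm for a shift and 120 degrees for a turn. A row lasts 1/12 s, in which the tool goes at most 41.7 mm and 7.16 degrees, less where a joint would pass 70% of its speed; a pose out of reach is approached as far as the arm can. A call with a number of a shift or a turn outside -1 to 1 is refused whole. A call with a gripper value outside its range is refused whole. The fingers move at their own pace and stop on an object; the grip force is fixed at half the most. Time passes only in rows, so rows that do not move let the fingers close. It gives the time, the measured TCP pose, the force, the opening and the grip force at its end, in the units of the state.
- env.state(): the state, without advancing time (a new reading comes with each control period).
- env.grab_frame(name): name is "scene" or "top" or "wrist"; returns a dict with "image" (384x512x3 uint8, red, green, blue), "depth" (384x512 float32, m along the optical axis (not along the pixel's ray), 0 where there is no reading), "fx", "fy", "cx", "cy" (pixels), "rvec" (rotation vector, rad) and "tvec" (3), from world to camera coordinates, as OpenCV has them; the wrist camera has in their place "T_tool_cam" (4x4, takes a point from camera to tool coordinates, whose origin is the TCP and whose axes are the flange's). Camera axes: x right, y down, z forward; pixel columns grow to the right and rows downward; lengths in m; the calibration is good to about 2 mm. A picture is of the moment at which its call begins: read the wrist's pose just before it.
- env.sign_off(): hands the job in; it is judged then, once.
The state is a dict: "time": time; "joint_pos": joint angles; "joint_vel": joint speeds; "joint_efforts": joint torques, N m; "eef_pos": TCP position; "orientation": TCP orientation; "ft_force": force on the tool from outside, world axes, zero at the start; "wrist_torque": the same for the moment, N m; "finger_gap": finger opening in m; "finger_force": force on a finger pad.
Only numpy, scipy, OpenCV 4.12 (cv2) and the standard library are available. Lean on these libraries where they do the work, as an engineer would, in place of code of your own. Each camera call takes 0.05 s, during which the arm holds its last target. There are 200 camera calls.

## Task

Close the open battery bay of the irrigation controller on the potting bench: take the loose cover that has a tongue, hook the tongue fully under the controller's fixed lip and let go, so that the tail rests on the sprung roller catch. Then, without gripping the cover, press its tail down past the roller until it snaps in flat; feel for the snap and never press with more than 40 N, as the plastic is brittle. Leave the tongueless spare cover and the other things on the bench where they are.

Things in the scene. Friction and masses are not known exactly. Their poses are not given: they have to be found in the camera images.
- controller: Grey plastic irrigation controller fixed on the bench, 185 mm long (x -85 to 100), 110 wide (y), open battery bay in its top. Origin: centre of its underside on the bench; z up; its -x end, roughly facing the robot, has the lip. The cover's seat is 85 mm up: a front ledge (x -73 to -42) and a rear ledge (x 42 to 66), full width; between them batteries lie 10 mm or more below the seat.
- slot (a point): On the controller: foot of the slot's back wall, at seat height (controller x -73, y 0, 85 mm up), where the tongue's tip ends. A fixed lip 4 mm thick overhangs the front ledge from here to x -62: slot 9 mm high, 60 wide, top of lip 98 mm up. Set the tongue on the ledge at x -60 to -45 and slide it towards -x until it stops. In the slot the cover can slope up to about 17 degrees.
- guide (a point): On the controller: mid-bay at seat height (x 0, y 0, 85 mm up). Sloped rails along both sides, rising 6 to 9 mm above the seat, funnel the cover sideways to about 3 mm either side of the centre line. A hooked cover let go rests with its tail on the roller, about 8 degrees open, tail about 18 mm above the seat; its weight does not close it.
- catch_axis (a point): Axis of the free-turning steel catch roller when at rest: 16 mm diameter, 30 long along y, at controller x 63, 97 mm up. It sits on a spring slide, overlaps the seated cover's tail edge by 4 mm and gives way towards +x. About 10 N downwards near the tail edge (17 N on the rib) snaps the tail under it, and it then holds the cover down. Housing behind and beside it (x 66 to 100) rises to 105 mm.
- cover: Loose grey plastic cover to fit, about 90 g: plate 120 (x) by 80 mm (y), 6 thick; at its -x end a tongue 12 long, 50 wide, 4 thick, flush with the underside; across the middle of its top a grip rib 12 thick (x -6 to 6), 50 long (y), top 33 mm above the underside. Origin: centre of the plate's underside, z out of the top. Starts flat on the bench, rib up, tongue roughly towards the robot.
- cover_nose (a point): Middle of the tongue's tip on the cover's underside (cover x -72).
- cover_tail (a point): Middle of the cover's rear edge on its underside (cover x 60), the end that goes under the roller.
- spare: Spare cover of another unit, same grey and same rib but shorter, 100 by 80 mm, with no tongue; flat on the bench. Cover and spare swap places at random. Origin: centre of the underside. Leave it alone.
- pot1: Bystander: terracotta pot, 96 mm wide, 85 high. Origin under its centre.
- pot2: Bystander: smaller terracotta pot, 80 mm wide, 72 high. Origin under its centre.
- feed: Bystander: white bottle, 66 mm wide, 170 high. Origin under its centre.
- tin: Bystander: steel can, 72 mm wide, 80 high. Origin under its centre.
- nozzle: Bystander: brass hose nozzle standing upright, 32 mm wide, 65 high. Origin under its centre.
- weight: Bystander: steel scale weight, 44 mm wide, 50 high. Origin under its centre.
- trowel: Bystander: flat hand trowel lying on the bench, 260 mm long. Origin under its middle.
There are look-alikes about, which are no part of the job. What is shaped like the cover but yellow is not meant. Several things have the shape of the controller; the one meant has the colours described above.

How it is judged:
By the outcome, as a careful person would: the job done as asked, in the order asked, and still so for the second after the job is handed in, with the robot touching nothing.
It also fails if it takes over 45 s, if anything falls off the work surface, if the arm or the gripper's body presses on something with over 40 N, if the wrist force passes 120 N, or if a joint passes its speed limit or range.

## Working session

There is one attempt and no reset: what is moved stays moved. The work goes in short steps, Python scripts to look and compute and a tool call to move; the robot and the scene stay as the last step left them, time stands still between calls to the robot, and variables do not carry over. Pictures are saved under pics/ and viewed, at most 10 in all, crops included, and the job is handed in when it is done.

Besides the shell and the picture viewer there is one more tool, called after "Emit:" as name([rows], argument=value, ...), one row to a line, values as JSON. move_arm: Moves the arm, as the interface text tells. Shift numbers are shares of 50 cm and turn numbers shares of 120 degrees, none past 1 either way. Its arguments: {"type":"object","properties":{"series":{"type":"array","items":{"type":"object","properties":{"delta_pos":{"type":"array","items":{"type":"number"}},"yaw":{"type":"number"},"hand":{"type":"number"}}}}},"required":["series"]}

```bash
mkdir -p pics; cat > h.py <<'E'
import numpy as np, cv2
from workcell import env
from scipy.spatial.transform import Rotation as R
def T(f,st=None):
    "camera->world 4x4"
    M=np.eye(4)
    if 'T_tool_cam' in f:
        M[:3,:3]=R.from_rotvec(st['orientation']).as_matrix(); M[:3,3]=st['eef_pos']
        return M@np.array(f['T_tool_cam'])
    M[:3,:3]=R.from_rotvec(np.ravel(f['rvec'])).as_matrix(); M[:3,3]=np.ravel(f['tvec'])
    return np.linalg.inv(M)
def cloud(f,st=None):
    d=f['depth']; v,u=np.mgrid[:d.shape[0],:d.shape[1]]
    P=np.stack([(u-f['cx'])/f['fx']*d,(v-f['cy'])/f['fy']*d,d],-1)
    M=T(f,st); W=P@M[:3,:3].T+M[:3,3]; W[d==0]=np.nan
    return W
def save(n,im): cv2.imwrite('pics/'+n,cv2.cvtColor(im,cv2.COLOR_RGB2BGR))
E
python3 - <<'E'
from h import *
import pickle
fs={}
for n in('scene','top'):
    f=env.grab_frame(n); fs[n]=f; save(n+'0.png',f['image'])
    C=cloud(f); print(n,T(f)[:3,3],f['fx'])
pickle.dump(fs,open('f0.pkl','wb'))
print(env.state())
E
```

```text
scene [ 1.22017769 -0.26864953  0.91196834] 414.2458613008719
top [ 0.48038576 -0.00390126  1.25126085] 415.2580174712671
{'time': 0.1, 'joint_pos': array([ 1.19159501e+00,  1.31083881e-01,  1.48913655e+00, -4.46745118e-06,
        1.52300323e+00, -8.54123847e-02]), 'joint_vel': array([ 0.00150162, -0.00132213, -0.00309512,  0.00039827, -0.00120014,
        0.00128471]), 'joint_efforts': array([ 8.59399097e-04, -5.70953143e+01, -5.01942980e+01, -2.68405292e-04,
        8.09849182e-03,  2.78306095e-05]), 'eef_pos': array([0.17355775, 0.5738491 , 0.23036896]), 'orientation': array([-4.59769920e-01, -3.10739085e+00,  2.49447992e-03]), 'ft_force': array([0.57119327, 0.07808659, 0.21323381]), 'wrist_torque': array([ 0.01189705, -0.0236604 ,  0.00424804]), 'finger_force': 0.0, 'finger_gap': 0.08545114627480527}
```

View pics/top0.png

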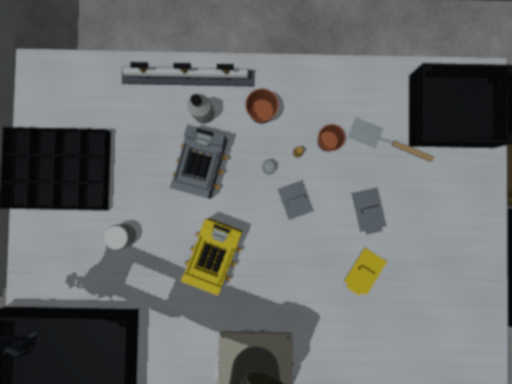

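View pics/scene0.png

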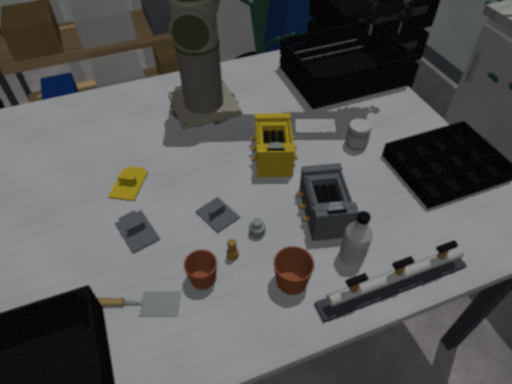

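Top view, possible covers: grey plate at (369,210) with what looks like a tongue at (373,231), grey plate at (295,199) with no tongue, and a yellow one at (366,270). Possible controllers: grey at (201,160) and yellow at (212,256). I choose the grey plate at (369,210) and the grey controller. Next I'll check that with a crop and measure both.

```bash
python3 - <<'E'
from h import *
import pickle
fs=pickle.load(open('f0.pkl','rb'))
f=fs['top']; C=cloud(f); im=f['image']
a=cv2.resize(im[170:250,265:400],None,fx=3.7,fy=3.7,interpolation=cv2.INTER_CUBIC)
b=cv2.resize(im[115:205,160:245],None,fx=3.3,fy=3.3,interpolation=cv2.INTER_CUBIC)
h=max(a.shape[0],b.shape[0]); pad=lambda x:cv2.copyMakeBorder(x,0,h-x.shape[0],0,0,cv2.BORDER_CONSTANT)
save('crop1.png',np.hstack([pad(a),pad(b)]))
z=C[...,2]
print('bench',np.nanmedian(z[290:340,330:400]), np.nanmedian(z[160:180,400:]))
hsv=cv2.cvtColor(im,cv2.COLOR_RGB2HSV)
for nm,(r0,r1,c0,c1),lo,hi in(('cov',(180,240,345,395),.003,.012),('rib',(180,240,345,395),.02,.05),('spare',(170,230,270,320),.003,.012),('ctrl',(118,202,160,240),.07,.12),('ctrlTop',(118,202,160,240),.092,.12)):
    m=np.zeros(z.shape,np.uint8); s=z[r0:r1,c0:c1]; m[r0:r1,c0:c1]=(s>lo)&(s<hi)
    P=C[m>0]; r=cv2.minAreaRect((P[:,:2]*1000).astype(np.float32))
    print(nm,len(P),P.mean(0).round(4),np.round(r[0],1),np.round(r[1],1),r[2], 'z',np.percentile(P[:,2],[5,50,95]).round(4))
E
```

```text
bench 0.00029599840756433515 0.0001264171880670517
cov 1187 [ 0.4756 -0.3325  0.0061] [ 477.2 -334.3] [177. 148.] 1.0854114294052124 z [0.0032 0.0058 0.0101]
rib 78 [ 0.4787 -0.3297  0.0324] [ 478.6 -330.3] [12.  49.1] 13.07747745513916 z [0.0266 0.0326 0.0368]
spare 989 [ 0.5034 -0.1105  0.006 ] [ 503.1 -109.3] [177.4 147.5] 1.027090311050415 z [0.0032 0.0056 0.0099]
ctrl 2307 [0.6069 0.1714 0.0897] [620.1 169.2] [111.4 216.7] 75.60071563720703 z [0.0718 0.0874 0.1064]
ctrlTop 983 [0.6166 0.1696 0.1009] [604.6 172.9] [110.1 184.9] 75.61026763916016 z [0.0932 0.1013 0.108 ]
```

View pics/crop1.png

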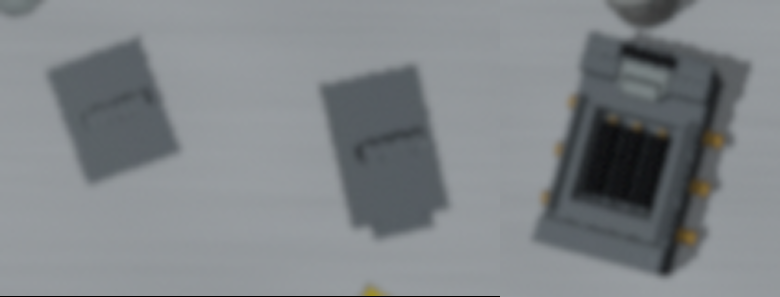

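The crop confirms it: the plate at crop (385,150) has a tongue at its lower end and the one at (115,110) has none. The grey controller has its lip end at the lower left and its roller and housing at the top. I'll move over the controller for a close look first, then go to the cover.

Emit:
move_arm([
  {"delta_pos": [0.0466, -0.0577, 0.02], "yaw": 0, "hand": -1},
  {"delta_pos": [0.0466, -0.0577, 0.02], "yaw": 0, "hand": -1},
  {"delta_pos": [0.0466, -0.0577, 0.02], "yaw": 0, "hand": -1},
  {"delta_pos": [0.0466, -0.0577, 0.02], "yaw": 0, "hand": -1},
  {"delta_pos": [0.0466, -0.0577, 0.02], "yaw": 0, "hand": -1},
  {"delta_pos": [0.0466, -0.0577, 0.02], "yaw": 0, "hand": -1},
  {"delta_pos": [0.0466, -0.0577, 0.02], "yaw": 0, "hand": -1},
  {"delta_pos": [0.0466, -0.0577, 0.02], "yaw": 0, "hand": -1},
])

```text
time: 0.77
eef_pos: [0.3607, 0.3419, 0.3114]
orientation: [-0.459, -3.107, 0.0]
ft_force: [-0.1, -0.2, -0.0]
finger_gap: 0.0856
finger_force: 0.0
```

Emit:
move_arm([
  {"delta_pos": [0.0466, -0.0577, 0.02], "yaw": 0, "hand": -1},
  {"delta_pos": [0.0466, -0.0577, 0.02], "yaw": 0, "hand": -1},
  {"delta_pos": [0.0466, -0.0577, 0.02], "yaw": 0, "hand": -1},
  {"delta_pos": [0.0466, -0.0577, 0.02], "yaw": 0, "hand": -1},
  {"delta_pos": [0.0466, -0.0577, 0.02], "yaw": 0, "hand": -1},
  {"delta_pos": [0.0466, -0.0577, 0.02], "yaw": 0.02, "hand": -1},
  {"delta_pos": [0, 0, 0], "yaw": 0, "hand": -1},
  {"delta_pos": [0, 0, 0], "yaw": 0, "hand": -1},
])

```text
time: 1.43
eef_pos: [0.5009, 0.1687, 0.3712]
orientation: [-0.4, -3.116, 0.0]
ft_force: [-0.2, 0.1, -0.2]
finger_gap: 0.0851
finger_force: 0.0
```

```bash
python3 - <<'E'
from h import *
import pickle
st=env.state(); f=env.grab_frame('wrist'); pickle.dump((st,f),open('w1.pkl','wb')); save('w1.png',f['image'])
print(st['eef_pos'],st['orientation'],st['joint_pos'],np.round(f['T_tool_cam'],3),f['fx'])
E
```

```text
[0.50091047 0.16871107 0.37116857] [-4.00417867e-01 -3.11566810e+00  1.51975908e-04] [ 2.27846540e-01 -7.70013058e-02  1.44727339e+00  1.38895214e-05
  1.77163509e+00 -1.08731329e+00] [[-0.001 -0.954 -0.3    0.075]
 [ 1.    -0.001 -0.     0.   ]
 [-0.    -0.3    0.954 -0.142]
 [ 0.     0.     0.     1.   ]] 272.9854061034915
```

View pics/w1.png

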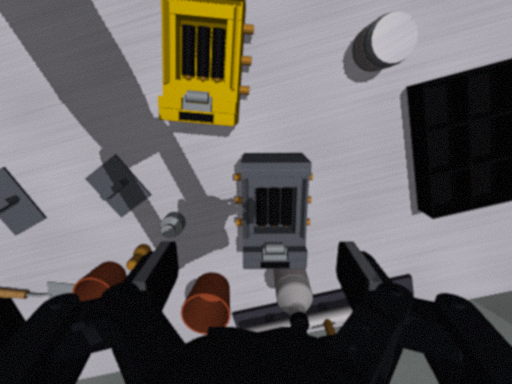

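The grey controller is at (273,210) with the roller at (275,252) and the lip end at the top (275,165). The cover's rib is at about (8,203) at the left edge. I'll measure the controller from the depth image.

```bash
python3 - <<'E'
from h import *
import pickle
st,f=pickle.load(open('w1.pkl','rb')); C=cloud(f,st); z=C[...,2]; im=f['image']
box=np.zeros(z.shape,bool); box[145:275,225:320]=1
hsv=cv2.cvtColor(im,cv2.COLOR_RGB2HSV)
for lo,hi in((.094,.112),(.101,.112),(.08,.09),(.094,.1005)):
    m=box&(z>lo)&(z<hi)&(hsv[...,1]<110)
    m=cv2.morphologyEx(m.astype(np.uint8),cv2.MORPH_OPEN,np.ones((2,2)))>0
    P=C[m]; r=cv2.minAreaRect((P[:,:2]*1000).astype(np.float32)); print(lo,hi,len(P),np.round(r[0],1),np.round(r[1],1),round(r[2],2),np.median(P[:,2]).round(4))
# profile along controller axis
a=np.radians(-14.4);o=np.array([.5973,.1748]);ex=np.array([np.cos(a),np.sin(a)]);ey=np.array([-ex[1],ex[0]])
X=(C[...,:2]-o)@ex*1e3;Y=(C[...,:2]-o)@ey*1e3
for x in range(-100,112,4):
    s=box&(abs(X-x)<2)&(abs(Y)<12); t=box&(abs(X-x)<2)&(z>.06)
    print(x,np.round(np.nanmedian(z[s])*1e3,1) if s.any() else None, (Y[t].min().round(0),Y[t].max().round(0)) if t.any() else None)
# cover in top
f=pickle.load(open('f0.pkl','rb'))['top'];C=cloud(f);z=C[...,2];b=np.zeros(z.shape,bool);b[180:240,345:395]=1
m=b&(f['image'].mean(-1)<115)
cs=max(cv2.findContours(m.astype(np.uint8),0,2)[0],key=cv2.contourArea);r=cv2.minAreaRect(cs);print('cover px',r)
M=T(f)
for p in [r[0]]+list(cv2.boxPoints(r)):
    d=M[:3,:3]@np.array([(p[0]-f['cx'])/f['fx'],(p[1]-f['cy'])/f['fy'],1]);print((M[:3,3]+d*(.006-M[2,3])/d[2]).round(4))
E
```

```text
0.094 0.112 2418 [643.1 172.6] [134.4 254. ] 75.17 nan
0.101 0.112 1160 [710.8 153.7] [136.4 113. ] 77.14 0.1044
0.08 0.09 2099 [614.  179.5] [123.5 197.8] 75.66 nan
0.094 0.1005 1144 [593.1 186.4] [128.7 150.2] 75.76 nan
-100 1.5 None
-96 -0.3 None
-92 -0.4 None
-88 0.0 None
-84 56.0 (np.float64(-56.0), np.float64(53.0))
-80 97.7 (np.float64(-56.0), np.float64(53.0))
-76 97.8 (np.float64(-56.0), np.float64(53.0))
-72 97.7 (np.float64(-56.0), np.float64(53.0))
-68 97.5 (np.float64(-56.0), np.float64(53.0))
-64 97.7 (np.float64(-56.0), np.float64(53.0))
-60 97.8 (np.float64(-55.0), np.float64(53.0))
-56 84.6 (np.float64(-56.0), np.float64(53.0))
-52 84.6 (np.float64(-56.0), np.float64(53.0))
-48 84.7 (np.float64(-56.0), np.float64(53.0))
-44 84.3 (np.float64(-56.0), np.float64(54.0))
-40 84.8 (np.float64(-56.0), np.float64(51.0))
-36 None (np.float64(-56.0), np.float64(49.0))
-32 65.4 (np.float64(-56.0), np.float64(53.0))
-28 71.2 (np.float64(-56.0), np.float64(53.0))
-24 71.3 (np.float64(-55.0), np.float64(53.0))
-20 71.6 (np.float64(-55.0), np.float64(53.0))
-16 72.1 (np.float64(-55
[... 922 characters left out ...]
), np.float64(54.0))
68 103.8 (np.float64(-56.0), np.float64(54.0))
72 101.3 (np.float64(-56.0), np.float64(53.0))
76 103.3 (np.float64(-56.0), np.float64(53.0))
80 103.5 (np.float64(-56.0), np.float64(53.0))
84 103.9 (np.float64(-56.0), np.float64(53.0))
88 105.5 (np.float64(-56.0), np.float64(54.0))
92 105.5 (np.float64(-54.0), np.float64(54.0))
96 105.9 (np.float64(-55.0), np.float64(52.0))
100 104.4 (np.float64(-54.0), np.float64(51.0))
104 None None
108 None None
cover px ((369.0000305175781, 211.0), (43.17302703857422, 26.383516311645508), 77.00537872314453)
[ 0.4725 -0.3328  0.006 ]
[ 0.5256 -0.2792  0.006 ]
[ 0.5449 -0.3562  0.006 ]
[ 0.4195 -0.3863  0.006 ]
[ 0.4003 -0.3095  0.006 ]
```

Controller origin is about (0.598, 0.1736) with yaw -14.4°. The cover's rib is at about (0.4785, -0.331) with yaw 13.2°. I'll grip the rib by its ends so the cover can pivot in pitch.

Emit:
move_arm([
  {"delta_pos": [-0.0032, -0.0714, -0.0214], "yaw": 0.0166, "hand": -1},
  {"delta_pos": [-0.0032, -0.0714, -0.0214], "yaw": 0.0166, "hand": -1},
  {"delta_pos": [-0.0032, -0.0714, -0.0214], "yaw": 0.0166, "hand": -1},
  {"delta_pos": [-0.0032, -0.0714, -0.0214], "yaw": 0.0166, "hand": -1},
  {"delta_pos": [-0.0032, -0.0714, -0.0214], "yaw": 0.0166, "hand": -1},
  {"delta_pos": [-0.0032, -0.0714, -0.0214], "yaw": 0.0166, "hand": -1},
  {"delta_pos": [-0.0032, -0.0714, -0.0214], "yaw": 0.0166, "hand": -1},
  {"delta_pos": [-0.0032, -0.0714, -0.0214], "yaw": 0.0166, "hand": -1},
])

```text
time: 2.15
eef_pos: [0.4864, -0.115, 0.2846]
orientation: [0.047, -3.141, -0.001]
ft_force: [0.9, -0.6, 0.1]
finger_gap: 0.0852
finger_force: 0.0
```

Emit:
move_arm([
  {"delta_pos": [-0.0032, -0.0714, -0.0214], "yaw": 0.0166, "hand": -1},
  {"delta_pos": [-0.0032, -0.0714, -0.0214], "yaw": 0.0166, "hand": -1},
  {"delta_pos": [-0.0032, -0.0714, -0.0214], "yaw": 0.0166, "hand": -1},
  {"delta_pos": [-0.0032, -0.0714, -0.0214], "yaw": 0.0166, "hand": -1},
  {"delta_pos": [-0.0032, -0.0714, -0.0214], "yaw": 0.0166, "hand": -1},
  {"delta_pos": [-0.0032, -0.0714, -0.0214], "yaw": 0.0166, "hand": -1},
  {"delta_pos": [0, 0, 0], "yaw": 0, "hand": -1},
  {"delta_pos": [0, 0, 0], "yaw": 0, "hand": -1},
])

```text
time: 2.82
eef_pos: [0.4768, -0.3288, 0.2193]
orientation: [0.366, -3.118, -0.005]
ft_force: [0.2, 1.5, 0.5]
finger_gap: 0.0857
finger_force: 0.0
```

```bash
python3 - <<'E'
from h import *
import pickle
st=env.state(); f=env.grab_frame('wrist'); pickle.dump((st,f),open('w2.pkl','wb')); save('w2.png',f['image'])
C=cloud(f,st);z=C[...,2]
d=np.hypot(C[...,0]-.4785,C[...,1]+.331)
for lo,hi,rr in((.028,.04,.04),(.004,.009,.1)):
    m=(z>lo)&(z<hi)&(d<rr); P=C[m]; r=cv2.minAreaRect((P[:,:2]*1000).astype(np.float32)); print(len(P),np.round(r[0],1),np.round(r[1],1),round(r[2],2),np.median(P[:,2]))
print(st['eef_pos'],R.from_rotvec(st['orientation']).as_matrix()[:,1],st['joint_pos'])
E
```

```text
397 [ 479.4 -333. ] [11.3 49.4] 13.2 0.03249218790148284
4855 [ 474.8 -333.9] [131.6  80.1] 13.63 0.0055603962152548925
[ 0.47682918 -0.3288463   0.21930986] [-0.23133141  0.97286938  0.00330881] [-6.92486725e-01  8.38860973e-02  1.55990425e+00  3.65378241e-04
  1.50166841e+00 -2.49675965e+00]
```

View pics/w2.png

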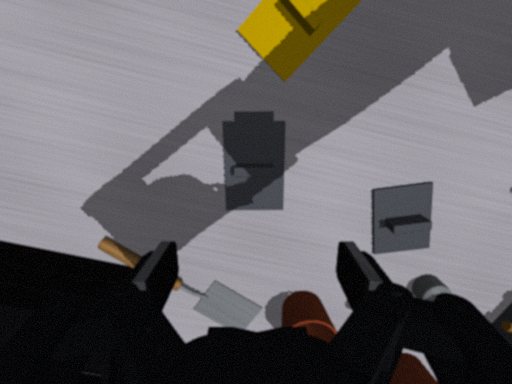

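The cover with its tongue is at (254,165). Its rib centre is at (0.4794, -0.333) and its angle matches the tool. I'll descend now.

Emit:
move_arm([
  {"delta_pos": [0.0026, -0.0042, -0.05], "yaw": 0, "hand": -1},
  {"delta_pos": [0.0026, -0.0042, -0.07], "yaw": 0, "hand": -1},
  {"delta_pos": [0, 0, -0.07], "yaw": 0, "hand": -1},
  {"delta_pos": [0, 0, -0.07], "yaw": 0, "hand": -1},
  {"delta_pos": [0, 0, -0.06], "yaw": 0, "hand": -1},
  {"delta_pos": [0, 0, -0.05], "yaw": 0, "hand": -1},
  {"delta_pos": [0, 0, -0.02], "yaw": 0, "hand": -1},
  {"delta_pos": [0, 0, -0.01], "yaw": 0, "hand": -1},
])

```text
time: 3.53
eef_pos: [0.4798, -0.3309, 0.02]
orientation: [0.371, -3.118, -0.004]
ft_force: [-1.4, -0.4, -0.7]
finger_gap: 0.0851
finger_force: 0.0
```

Emit:
move_arm([
  {"delta_pos": [0, 0, -0.01], "yaw": 0, "hand": -1},
  {"delta_pos": [0, 0, -0.01], "yaw": 0, "hand": -1},
  {"delta_pos": [0, 0, 0], "yaw": 0, "hand": -1},
])

```text
time: 3.78
eef_pos: [0.481, -0.3338, 0.0124]
orientation: [-0.368, 3.119, -0.002]
ft_force: [-0.3, 1.2, -0.5]
finger_gap: 0.0852
finger_force: 0.0
```

Emit:
move_arm([
  {"delta_pos": [-0.003, 0.001, -0.007], "yaw": 0, "hand": -1},
  {"delta_pos": [0, 0, 0], "yaw": 0, "hand": 1},
  {"delta_pos": [0, 0, 0], "yaw": 0, "hand": 1},
  {"delta_pos": [0, 0, 0], "yaw": 0, "hand": 1},
  {"delta_pos": [0, 0, 0], "yaw": 0, "hand": 1},
  {"delta_pos": [0, 0, 0], "yaw": 0, "hand": 1},
  {"delta_pos": [0, 0, 0], "yaw": 0, "hand": 1},
])

```text
time: 4.37
eef_pos: [0.4792, -0.3337, 0.0088]
orientation: [-0.368, 3.119, -0.002]
ft_force: [-0.8, 0.3, 5.7]
finger_gap: 0.0488
finger_force: 62.6
```

Emit:
move_arm([
  {"delta_pos": [0, 0, 0.03], "yaw": 0, "hand": 1},
  {"delta_pos": [0, 0, 0.07], "yaw": 0, "hand": 1},
  {"delta_pos": [0, 0, 0.07], "yaw": 0, "hand": 1},
  {"delta_pos": [0, 0, 0.07], "yaw": 0, "hand": 1},
  {"delta_pos": [0, 0, 0.07], "yaw": 0, "hand": 1},
  {"delta_pos": [0.0197, 0.05, 0.04], "yaw": -0.0165, "hand": 1},
  {"delta_pos": [0.0197, 0.07, 0.02], "yaw": -0.0165, "hand": 1},
  {"delta_pos": [0.0197, 0.07, 0], "yaw": -0.0165, "hand": 1},
])

```text
time: 5.03
eef_pos: [0.5097, -0.2387, 0.1968]
orientation: [-0.199, 3.13, -0.005]
ft_force: [0.4, 0.5, -1.7]
finger_gap: 0.0484
finger_force: 62.2
```

Emit:
move_arm([
  {"delta_pos": [0.0197, 0.0717, 0], "yaw": -0.0165, "hand": 1},
  {"delta_pos": [0.0197, 0.0717, 0], "yaw": -0.0165, "hand": 1},
  {"delta_pos": [0.0197, 0.0717, 0], "yaw": -0.0165, "hand": 1},
  {"delta_pos": [0.0197, 0.0717, 0], "yaw": -0.0165, "hand": 1},
  {"delta_pos": [0.0197, 0.0717, 0], "yaw": -0.0165, "hand": 1},
  {"delta_pos": [0.0197, 0.0717, 0], "yaw": -0.0165, "hand": 1},
  {"delta_pos": [0.0197, 0.0717, 0], "yaw": -0.0165, "hand": 1},
  {"delta_pos": [0.0197, 0.0717, 0], "yaw": -0.0165, "hand": 1},
])

```text
time: 5.7
eef_pos: [0.5868, 0.0506, 0.1925]
orientation: [-0.231, -3.132, 0.0]
ft_force: [0.3, -0.7, -0.1]
finger_gap: 0.0488
finger_force: 62.3
```

Emit:
move_arm([
  {"delta_pos": [0.0197, 0.0717, 0], "yaw": -0.0165, "hand": 1},
  {"delta_pos": [0.0197, 0.0717, 0], "yaw": -0.0165, "hand": 1},
  {"delta_pos": [0.0197, 0.0717, 0], "yaw": -0.0165, "hand": 1},
  {"delta_pos": [0, 0.02, 0], "yaw": 0, "hand": 1},
  {"delta_pos": [0, 0, 0], "yaw": 0, "hand": 1},
  {"delta_pos": [0, 0, 0], "yaw": 0, "hand": 1},
])

```text
time: 6.2
eef_pos: [0.616, 0.1666, 0.1921]
orientation: [-0.387, -3.116, 0.001]
ft_force: [0.1, -0.9, -1.5]
finger_gap: 0.0485
finger_force: 62.4
```

```bash
python3 - <<'E'
from h import *
import pickle
st=env.state(); f=env.grab_frame('wrist'); pickle.dump((st,f),open('w3.pkl','wb')); save('w3.png',f['image'])
Ry=R.from_rotvec(st['orientation']).as_matrix()[:,1]
print(st['eef_pos'],np.degrees(np.arctan2(Ry[1],Ry[0])),st['ft_force'],st['joint_pos'])
C=cloud(f,st); a=np.radians(-14.4);ex=np.array([np.cos(a),np.sin(a)]);ey=np.array([-ex[1],ex[0]]);Q=C[...,:2]-st['eef_pos'][:2]
X=Q@ex*1e3;Y=Q@ey*1e3;z=(C[...,2]-st['eef_pos'][2])*1e3
for x in range(-80,72,8):
    s=(abs(X-x)<3)&(abs(Y)<60)&(z>-40)&(z<5); print(x,s.sum(),np.median(z[s]).round(1) if s.any() else '',np.percentile(Y[s],[2,98]).round(0) if s.any() else '')
E
```

```text
[0.61601478 0.16656616 0.19213662] 75.84362097728133 [ 0.06734027 -0.86552787 -1.51629862] [ 1.84020138e-01  2.53547749e-01  1.42078195e+00 -4.58959973e-04
  1.46880507e+00 -1.13965304e+00]
-80 0  
-72 383 -5.3 [-24.  24.]
-64 1118 -5.2 [-24.  24.]
-56 1789 -3.3 [-39.  38.]
-48 1638 -3.3 [-39.  38.]
-40 1556 -3.3 [-39.  38.]
-32 1488 -3.3 [-39.  38.]
-24 1418 -3.3 [-39.  38.]
-16 1352 -3.3 [-38.  38.]
-8 1447 -3.2 [-39.  38.]
0 118 -3.4 [-40.  40.]
8 0  
16 0  
24 217 -3.2 [-26.  27.]
32 762 -3.4 [-28.  29.]
40 795 -3.4 [-31.  31.]
48 823 -3.5 [-32.  33.]
56 794 -3.4 [-33.  33.]
64 36 -3.9 [-33.  29.]
```

View pics/w3.png

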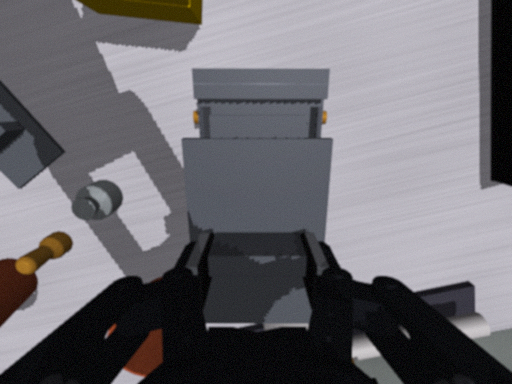

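The held cover is level, with its front plate edge at row 138, and it hides the roller. The lip spans columns 193–329 at rows 68–100. I'll check the sideways offset in this same frame.

```bash
python3 - <<'E'
from h import *
import pickle
st,f=pickle.load(open('w3.pkl','rb'))
C=cloud(f,st); a=np.radians(-14.4);ex=np.array([np.cos(a),np.sin(a)]);ey=np.array([-ex[1],ex[0]]);Q=C[...,:2]-st['eef_pos'][:2]
X=Q@ex*1e3;Y=Q@ey*1e3;z=C[...,2]
s=(z>.093)&(z<.102)&(abs(X+90)<30)&(abs(Y)<80)
print('lip X',np.percentile(X[s],[1,99]))
for x in(-102,-98,-94,-90,-86,-82):
    t=s&(abs(X-x)<2)
    if t.any():print(x,t.sum(),Y[t].min().round(1),Y[t].max().round(1))
l=s&(abs(Y)<20);print('lip mid X',np.percentile(X[l],[1,99]).round(1))
E
```

```text
lip X [-103.6634876   -66.75646727]
-102 721 -52.2 57.6
-98 778 -52.5 57.1
-94 684 -53.0 57.3
-90 713 -52.3 57.4
-86 722 -52.6 57.2
-82 516 -52.7 57.3
lip mid X [-103.6  -81.1]
```

Emit:
move_arm([
  {"delta_pos": [-0.0046, 0.006, -0.04], "yaw": -0.002, "hand": 1},
  {"delta_pos": [0, 0, -0.05], "yaw": 0, "hand": 1},
  {"delta_pos": [0, 0, -0.035], "yaw": 0, "hand": 1},
  {"delta_pos": [0, 0, -0.015], "yaw": 0, "hand": 1},
  {"delta_pos": [0, 0, 0], "yaw": 0, "hand": 1},
  {"delta_pos": [0, 0, 0], "yaw": 0, "hand": 1},
])

```text
time: 6.75
eef_pos: [0.6143, 0.1682, 0.1234]
orientation: [-0.399, -3.116, 0.0]
ft_force: [0.0, -0.0, -0.0]
finger_gap: 0.0482
finger_force: 62.4
```

Emit:
move_arm([
  {"delta_pos": [0, 0, -0.004], "yaw": 0, "hand": 1},
  {"delta_pos": [0, 0, -0.004], "yaw": 0, "hand": 1},
  {"delta_pos": [0, 0, -0.004], "yaw": 0, "hand": 1},
  {"delta_pos": [0, 0, 0], "yaw": 0, "hand": 1},
])

```text
time: 7.08
eef_pos: [0.6144, 0.1693, 0.1173]
orientation: [0.397, 3.116, 0.0]
ft_force: [0.4, 0.4, -0.6]
finger_gap: 0.0486
finger_force: 62.4
```

Emit:
move_arm([
  {"delta_pos": [0, 0, -0.003], "yaw": 0, "hand": 1},
  {"delta_pos": [0, 0, -0.003], "yaw": 0, "hand": 1},
  {"delta_pos": [0, 0, -0.003], "yaw": 0, "hand": 1},
  {"delta_pos": [0, 0, 0], "yaw": 0, "hand": 1},
])

```text
time: 7.42
eef_pos: [0.6145, 0.1694, 0.1132]
orientation: [0.396, 3.116, 0.0]
ft_force: [-2.0, 0.2, 5.3]
finger_gap: 0.0486
finger_force: 63.1
```

Emit:
move_arm([
  {"delta_pos": [0, 0, -0.003], "yaw": 0, "hand": 1},
  {"delta_pos": [0, 0, 0], "yaw": 0, "hand": 1},
])

```text
time: 7.58
eef_pos: [0.615, 0.1693, 0.1127]
orientation: [0.396, 3.114, 0.0]
ft_force: [-3.4, -1.3, 10.1]
finger_gap: 0.0483
finger_force: 63.6
```

Emit:
move_arm([
  {"delta_pos": [0, 0, -0.003], "yaw": 0, "hand": 1},
  {"delta_pos": [0, 0, 0], "yaw": 0, "hand": 1},
])

```text
time: 7.75
eef_pos: [0.6154, 0.1693, 0.1118]
orientation: [0.396, 3.113, 0.001]
ft_force: [-5.0, -2.0, 10.7]
finger_gap: 0.0485
finger_force: 63.9
```

Emit:
move_arm([
  {"delta_pos": [0, 0, -0.003], "yaw": 0, "hand": 1},
  {"delta_pos": [0, 0, 0], "yaw": 0, "hand": 1},
])

```text
time: 7.92
eef_pos: [0.6159, 0.1693, 0.1109]
orientation: [0.396, 3.112, 0.001]
ft_force: [-4.2, -2.2, 14.3]
finger_gap: 0.0487
finger_force: 64.3
```

```bash
cat > prof.py <<'E'
from h import *
o=np.array([.598,.1736])
def prof(show=None):
    st=env.state(); f=env.grab_frame('wrist')
    if show: save(show,f['image'])
    C=cloud(f,st); a=np.radians(-14.4);ex=np.array([np.cos(a),np.sin(a)]);ey=np.array([-ex[1],ex[0]]);Q=C[...,:2]-o
    X=Q@ex*1e3;Y=Q@ey*1e3;z=C[...,2]*1e3
    t=st['eef_pos'];q=(t[:2]-o)*1e3;print('TCP ctrl',(q@ex).round(1),(q@ey).round(1),(t[2]*1e3).round(1),'F',st['ft_force'].round(1),st['time'])
    print([(x,np.median(z[s]).round(1),np.percentile(Y[s],[2,98]).round(0).tolist()) for x in range(-84,80,6) if (s:=(abs(X-x)<2)&(abs(Y)<36)&(z>70)&(z<118)).sum()>30])
if __name__=='__main__':
    import sys; prof(*sys.argv[1:])
E
python3 prof.py
```

```text
TCP ctrl 18.5 0.2 110.9 F [-4.2 -2.2 14.3] 7.9167
[(-84, np.float64(97.5), [-34.0, 35.0]), (-78, np.float64(97.6), [-35.0, 35.0]), (-72, np.float64(97.5), [-34.0, 34.0]), (-66, np.float64(97.5), [-35.0, 34.0]), (-60, np.float64(84.6), [-35.0, 34.0]), (-54, np.float64(84.6), [-34.0, 34.0]), (-48, np.float64(101.4), [-34.0, 35.0]), (-42, np.float64(101.9), [-34.0, 33.0]), (-36, np.float64(104.4), [-35.0, 35.0]), (-30, np.float64(104.8), [-35.0, 34.0]), (-24, np.float64(105.1), [-35.0, 35.0]), (-18, np.float64(105.4), [-35.0, 35.0]), (-12, np.float64(105.8), [-35.0, 35.0]), (-6, np.float64(106.3), [-35.0, 34.0]), (0, np.float64(106.5), [-35.0, 34.0]), (6, np.float64(106.9), [-35.0, 35.0]), (12, np.float64(107.4), [-34.0, 34.0]), (42, np.float64(109.3), [-27.0, 26.0]), (48, np.float64(109.4), [-28.0, 28.0]), (54, np.float64(109.7), [-29.0, 29.0]), (60, np.float64(110.1), [-31.0, 31.0]), (66, np.float64(110.5), [-33.0, 33.0]), (72, np.float64(110.8), [-32.0, 32.0]), (78, np.float64(111.1), [-32.0, 32.0])]
```

Emit:
move_arm([
  {"delta_pos": [0, 0, -0.003], "yaw": 0, "hand": 1},
  {"delta_pos": [0, 0, 0], "yaw": 0, "hand": 1},
])

```text
time: 8.13
eef_pos: [0.6163, 0.1692, 0.1096]
orientation: [0.396, 3.111, 0.001]
ft_force: [-2.6, -2.8, 13.6]
finger_gap: 0.0486
finger_force: 64.5
```

Emit:
move_arm([
  {"delta_pos": [0, 0, -0.003], "yaw": 0, "hand": 1},
  {"delta_pos": [0, 0, 0], "yaw": 0, "hand": 1},
])

```text
time: 8.3
eef_pos: [0.6165, 0.1692, 0.1083]
orientation: [0.396, 3.111, 0.001]
ft_force: [-2.5, -1.9, 15.0]
finger_gap: 0.0485
finger_force: 64.9
```

Emit:
move_arm([
  {"delta_pos": [0, 0, -0.003], "yaw": 0, "hand": 1},
  {"delta_pos": [0, 0, 0], "yaw": 0, "hand": 1},
])

```text
time: 8.47
eef_pos: [0.6166, 0.1693, 0.1069]
orientation: [0.396, 3.111, 0.002]
ft_force: [-2.5, -2.5, 14.7]
finger_gap: 0.0485
finger_force: 65.2
```

```bash
python3 prof.py
```

```text
TCP ctrl 19.0 0.5 106.9 F [-2.5 -2.5 14.7] 8.4667
[(-84, np.float64(97.6), [-35.0, 35.0]), (-78, np.float64(97.5), [-34.0, 35.0]), (-72, np.float64(97.6), [-35.0, 34.0]), (-66, np.float64(97.5), [-35.0, 35.0]), (-60, np.float64(84.6), [-35.0, 35.0]), (-54, np.float64(84.6), [-35.0, 35.0]), (-48, np.float64(85.0), [-35.0, 35.0]), (-42, np.float64(92.4), [-34.0, 34.0]), (-36, np.float64(95.0), [-36.0, 34.0]), (-30, np.float64(96.5), [-34.0, 34.0]), (-24, np.float64(97.4), [-35.0, 35.0]), (-18, np.float64(98.2), [-34.0, 35.0]), (-12, np.float64(99.1), [-35.0, 34.0]), (-6, np.float64(100.1), [-34.0, 35.0]), (0, np.float64(100.9), [-35.0, 34.0]), (6, np.float64(101.8), [-35.0, 35.0]), (12, np.float64(102.8), [-34.0, 35.0]), (18, np.float64(105.7), [-35.0, 25.0]), (42, np.float64(107.4), [-26.0, 27.0]), (48, np.float64(108.1), [-27.0, 28.0]), (54, np.float64(109.0), [-29.0, 29.0]), (60, np.float64(109.9), [-31.0, 31.0]), (66, np.float64(110.8), [-32.0, 32.0]), (72, np.float64(111.6), [-31.0, 31.0]), (78, np.float64(112.1), [-9.0, 31.0])]
```

It has pivoted to about 8.6° nose-down, with the tongue tip at x≈-47. The lip opening is clear, so I'll slide it towards -x.

Emit:
move_arm([
  {"delta_pos": [-0.0078, 0.002, 0], "yaw": 0, "hand": 1},
  {"delta_pos": [-0.0078, 0.002, 0], "yaw": 0, "hand": 1},
  {"delta_pos": [-0.0078, 0.002, 0], "yaw": 0, "hand": 1},
  {"delta_pos": [0, 0, 0], "yaw": 0, "hand": 1},
])

```text
time: 8.85
eef_pos: [0.6035, 0.1726, 0.1055]
orientation: [0.396, 3.113, 0.001]
ft_force: [-2.2, -0.3, 8.1]
finger_gap: 0.0484
finger_force: 64.5
```

```bash
python3 prof.py w4.png
```

```text
TCP ctrl 5.5 0.4 105.5 F [-2.2 -0.3  8.1] 8.85
[(-84, np.float64(97.5), [-35.0, 35.0]), (-78, np.float64(97.5), [-35.0, 35.0]), (-72, np.float64(97.6), [-35.0, 35.0]), (-66, np.float64(97.5), [-35.0, 34.0]), (-60, np.float64(90.8), [-34.0, 34.0]), (-54, np.float64(91.6), [-34.0, 35.0]), (-48, np.float64(94.6), [-35.0, 35.0]), (-42, np.float64(95.6), [-34.0, 35.0]), (-36, np.float64(96.5), [-34.0, 35.0]), (-30, np.float64(97.3), [-34.0, 35.0]), (-24, np.float64(98.2), [-35.0, 35.0]), (-18, np.float64(99.0), [-34.0, 35.0]), (-12, np.float64(99.8), [-35.0, 35.0]), (-6, np.float64(100.7), [-34.0, 34.0]), (0, np.float64(101.9), [-35.0, 35.0]), (30, np.float64(105.8), [-26.0, 27.0]), (36, np.float64(106.6), [-28.0, 28.0]), (42, np.float64(107.4), [-29.0, 30.0]), (48, np.float64(108.3), [-31.0, 31.0]), (54, np.float64(109.1), [-32.0, 32.0]), (60, np.float64(110.0), [-31.0, 31.0])]
```

Emit:
move_arm([
  {"delta_pos": [-0.0078, 0.002, 0], "yaw": 0, "hand": 1},
  {"delta_pos": [-0.0078, 0.002, -0.001], "yaw": 0, "hand": 1},
  {"delta_pos": [0, 0, 0], "yaw": 0, "hand": 1},
])

```text
time: 9.15
eef_pos: [0.5951, 0.1747, 0.1043]
orientation: [0.396, 3.115, 0.001]
ft_force: [-2.3, -0.0, 6.9]
finger_gap: 0.0487
finger_force: 64.3
```

Emit:
move_arm([
  {"delta_pos": [-0.0039, 0.001, 0], "yaw": 0, "hand": 1},
  {"delta_pos": [0, 0, 0], "yaw": 0, "hand": 1},
])

```text
time: 9.32
eef_pos: [0.5928, 0.1752, 0.1037]
orientation: [0.396, 3.116, 0.001]
ft_force: [-2.4, 1.7, 3.4]
finger_gap: 0.0488
finger_force: 63.9
```

Emit:
move_arm([
  {"delta_pos": [-0.0039, 0.001, 0], "yaw": 0, "hand": 1},
  {"delta_pos": [0, 0, 0], "yaw": 0, "hand": 1},
])

```text
time: 9.48
eef_pos: [0.5925, 0.1752, 0.1037]
orientation: [0.396, 3.112, 0.001]
ft_force: [5.4, 0.1, -0.7]
finger_gap: 0.0482
finger_force: 63.5
```

Fx has risen to +5 N and the tool has stopped, so the tongue is against the back wall. I'll check the profile.

```bash
python3 prof.py w5.png
```

```text
TCP ctrl -5.7 0.2 103.7 F [ 5.4  0.1 -0.7] 9.4833
[(-84, np.float64(97.6), [-34.0, 34.0]), (-78, np.float64(97.5), [-35.0, 35.0]), (-72, np.float64(97.5), [-34.0, 35.0]), (-66, np.float64(97.6), [-35.0, 35.0]), (-60, np.float64(93.7), [-35.0, 34.0]), (-54, np.float64(94.4), [-35.0, 34.0]), (-48, np.float64(95.2), [-35.0, 34.0]), (-42, np.float64(96.0), [-34.0, 35.0]), (-36, np.float64(96.7), [-35.0, 35.0]), (-30, np.float64(97.5), [-35.0, 34.0]), (-24, np.float64(98.2), [-35.0, 35.0]), (-18, np.float64(99.0), [-34.0, 35.0]), (-12, np.float64(100.0), [-35.0, 35.0]), (-6, np.float64(101.0), [-35.0, 35.0]), (18, np.float64(103.8), [-26.0, 26.0]), (24, np.float64(104.4), [-28.0, 28.0]), (30, np.float64(105.2), [-30.0, 30.0]), (36, np.float64(105.9), [-31.0, 31.0]), (42, np.float64(106.7), [-32.0, 32.0]), (48, np.float64(107.5), [-31.0, 31.0]), (54, np.float64(107.9), [-10.0, 31.0])]
```

View pics/w5.png

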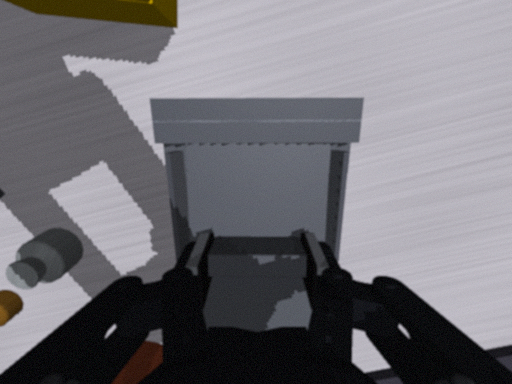

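The tongue is under the lip: the plate front meets the lip edge at row 143, with the rails either side at columns 175 and 340. The slope is about 7.5°, so I'll release it.

Emit:
move_arm([
  {"delta_pos": [0, 0, 0], "yaw": 0, "hand": -0.6},
  {"delta_pos": [0, 0, 0], "yaw": 0, "hand": -0.6},
  {"delta_pos": [0, 0, 0], "yaw": 0, "hand": -0.6},
  {"delta_pos": [0, 0, 0], "yaw": 0, "hand": -0.6},
  {"delta_pos": [0, 0, 0.02], "yaw": 0, "hand": -0.6},
  {"delta_pos": [0, 0, 0.05], "yaw": 0, "hand": -0.6},
  {"delta_pos": [0, 0, 0.05], "yaw": 0, "hand": -0.6},
  {"delta_pos": [0, 0, 0], "yaw": 0, "hand": -0.6},
])

```text
time: 10.2
eef_pos: [0.5939, 0.1759, 0.17]
orientation: [0.395, 3.108, 0.004]
ft_force: [1.3, 0.2, 1.2]
finger_gap: 0.0682
finger_force: 0.0
```

```bash
python3 prof.py w6.png
```

```text
TCP ctrl -4.6 1.2 170.0 F [1.3 0.2 1.2] 10.2
[(-84, np.float64(97.6), [-35.0, 35.0]), (-78, np.float64(97.5), [-34.0, 35.0]), (-72, np.float64(97.6), [-34.0, 34.0]), (-66, np.float64(97.6), [-35.0, 34.0]), (-60, np.float64(92.2), [-34.0, 35.0]), (-54, np.float64(93.0), [-35.0, 35.0]), (-48, np.float64(94.0), [-35.0, 34.0]), (-42, np.float64(94.8), [-35.0, 35.0]), (-36, np.float64(95.7), [-34.0, 34.0]), (-30, np.float64(96.5), [-34.0, 35.0]), (-24, np.float64(97.3), [-34.0, 35.0]), (-18, np.float64(98.2), [-35.0, 34.0]), (-12, np.float64(99.0), [-34.0, 34.0]), (-6, np.float64(100.1), [-35.0, 35.0]), (0, np.float64(100.7), [-35.0, 36.0]), (6, np.float64(101.4), [-36.0, 36.0]), (12, np.float64(102.5), [-35.0, 35.0]), (18, np.float64(103.2), [-34.0, 34.0]), (24, np.float64(103.9), [-34.0, 35.0]), (30, np.float64(104.9), [-35.0, 34.0]), (36, np.float64(105.6), [-34.0, 35.0]), (42, np.float64(106.5), [-34.0, 35.0]), (48, np.float64(107.3), [-35.0, 35.0]), (54, np.float64(108.2), [-34.0, 34.0]), (60, np.float64(104.5), [-14.0, 14.0]), (66, np.float64(103.0), [-35.0, 35.0]), (72, np.float64(103.0), [-34.0, 35.0]), (78, np.float64(103.9), [-34.0, 35.0])]
```

View pics/w6.png

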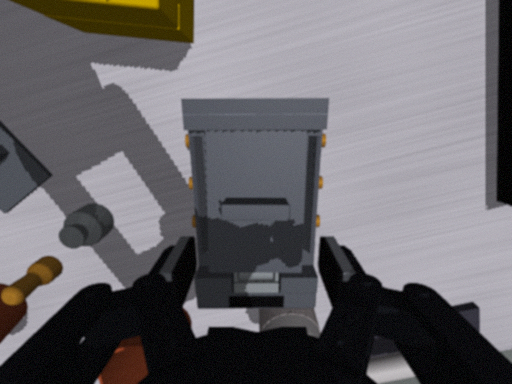

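The released cover slopes about 8° with its front edge under the lip (row 130) and its tail on the roller at (256,283). Next I'll shut the gripper and go over the tail at controller x≈38.

Emit:
move_arm([
  {"delta_pos": [0.041, -0.0118, 0], "yaw": 0, "hand": 1},
  {"delta_pos": [0.041, -0.0118, 0], "yaw": 0, "hand": 1},
  {"delta_pos": [0, 0, 0], "yaw": 0, "hand": 1},
  {"delta_pos": [0, 0, 0], "yaw": 0, "hand": 1},
  {"delta_pos": [0, 0, 0], "yaw": 0, "hand": 1},
  {"delta_pos": [0, 0, -0.04], "yaw": 0, "hand": 1},
  {"delta_pos": [0, 0, -0.04], "yaw": 0, "hand": 1},
  {"delta_pos": [0, 0, 0], "yaw": 0, "hand": 1},
])

```text
time: 10.92
eef_pos: [0.6282, 0.1634, 0.1182]
orientation: [-0.395, -3.109, 0.003]
ft_force: [-1.6, 0.1, -1.0]
finger_gap: 0.0001
finger_force: 0.0
```

Emit:
move_arm([
  {"delta_pos": [0, 0, -0.02], "yaw": 0, "hand": 1},
  {"delta_pos": [0, 0, -0.006], "yaw": 0, "hand": 1},
  {"delta_pos": [0, 0, 0], "yaw": 0, "hand": 1},
  {"delta_pos": [0, 0, 0], "yaw": 0, "hand": 1},
])

```text
time: 11.25
eef_pos: [0.6321, 0.1636, 0.1108]
orientation: [0.396, 3.116, 0.0]
ft_force: [-0.4, 0.6, -0.4]
finger_gap: 0.0002
finger_force: 0.0
```

Emit:
move_arm([
  {"delta_pos": [0.006, 0.001, -0.004], "yaw": 0, "hand": 1},
  {"delta_pos": [0, 0, -0.004], "yaw": 0, "hand": 1},
  {"delta_pos": [0, 0, -0.004], "yaw": 0, "hand": 1},
  {"delta_pos": [0, 0, 0], "yaw": 0, "hand": 1},
])

```text
time: 11.58
eef_pos: [0.6362, 0.1643, 0.106]
orientation: [0.396, 3.113, 0.002]
ft_force: [-1.9, 0.2, 8.3]
finger_gap: 0.0003
finger_force: 4.3
```

Emit:
move_arm([
  {"delta_pos": [0, 0, -0.003], "yaw": 0, "hand": 1},
  {"delta_pos": [0, 0, 0], "yaw": 0, "hand": 1},
])

```text
time: 11.75
eef_pos: [0.6364, 0.1643, 0.1049]
orientation: [0.396, 3.113, 0.002]
ft_force: [-1.0, -0.1, 9.2]
finger_gap: 0.0001
finger_force: 4.5
```

Emit:
move_arm([
  {"delta_pos": [0, 0, -0.003], "yaw": 0, "hand": 1},
  {"delta_pos": [0, 0, 0], "yaw": 0, "hand": 1},
])

```text
time: 11.92
eef_pos: [0.6365, 0.1642, 0.103]
orientation: [0.396, 3.113, 0.002]
ft_force: [1.5, -0.4, 5.2]
finger_gap: -0.0
finger_force: 2.5
```

Emit:
move_arm([
  {"delta_pos": [0, 0, -0.004], "yaw": 0, "hand": 1},
  {"delta_pos": [0, 0, -0.004], "yaw": 0, "hand": 1},
  {"delta_pos": [0, 0, 0], "yaw": 0, "hand": 1},
])

```text
time: 12.17
eef_pos: [0.6348, 0.1639, 0.0967]
orientation: [-0.397, -3.116, 0.0]
ft_force: [-0.7, -0.2, -0.7]
finger_gap: 0.0002
finger_force: 0.1
```

Emit:
move_arm([
  {"delta_pos": [0, 0, -0.004], "yaw": 0, "hand": 1},
  {"delta_pos": [0, 0, -0.003], "yaw": 0, "hand": 1},
  {"delta_pos": [0, 0, 0], "yaw": 0, "hand": 1},
])

```text
time: 12.42
eef_pos: [0.6341, 0.1638, 0.0924]
orientation: [-0.396, -3.115, 0.001]
ft_force: [0.0, 0.4, -0.2]
finger_gap: -0.0001
finger_force: 0.0
```

Emit:
move_arm([
  {"delta_pos": [0, 0, -0.003], "yaw": 0, "hand": 1},
  {"delta_pos": [0, 0, 0], "yaw": 0, "hand": 1},
])

```text
time: 12.58
eef_pos: [0.6345, 0.1639, 0.0914]
orientation: [-0.397, -3.116, 0.0]
ft_force: [-1.4, 0.5, 0.4]
finger_gap: -0.0001
finger_force: 0.0
```

The force peaked at about 9 N and then dropped to zero, which is the snap. I'll touch down lightly to confirm it is seated, then retreat and look.

Emit:
move_arm([
  {"delta_pos": [0, 0, -0.004], "yaw": 0, "hand": 1},
  {"delta_pos": [0, 0, 0], "yaw": 0, "hand": 1},
])

```text
time: 12.75
eef_pos: [0.6349, 0.164, 0.0911]
orientation: [0.397, 3.116, 0.0]
ft_force: [-4.1, -0.9, 7.3]
finger_gap: -0.0004
finger_force: 4.0
```

Emit:
move_arm([
  {"delta_pos": [0, 0, 0.03], "yaw": 0, "hand": 1},
  {"delta_pos": [0, 0, 0.06], "yaw": 0, "hand": 1},
  {"delta_pos": [0, 0, 0.06], "yaw": 0, "hand": 1},
  {"delta_pos": [-0.04, 0.01, 0.06], "yaw": 0, "hand": 1},
  {"delta_pos": [-0.05, 0.01, 0], "yaw": 0, "hand": 1},
  {"delta_pos": [-0.05, 0.01, 0], "yaw": 0, "hand": 1},
  {"delta_pos": [0, 0, 0], "yaw": 0, "hand": 1},
  {"delta_pos": [0, 0, 0], "yaw": 0, "hand": 1},
])

```text
time: 13.42
eef_pos: [0.564, 0.1793, 0.1951]
orientation: [0.395, 3.117, 0.0]
ft_force: [0.3, -0.3, 0.1]
finger_gap: -0.0
finger_force: 0.0
```

```bash
python3 prof.py w7.png
```

```text
TCP ctrl -34.4 -2.9 195.1 F [ 0.3 -0.3  0.1] 13.4167
[(-84, np.float64(96.8), [-34.0, 35.0]), (-78, np.float64(97.5), [-35.0, 35.0]), (-72, np.float64(97.6), [-34.0, 34.0]), (-66, np.float64(97.6), [-35.0, 34.0]), (-60, np.float64(90.7), [-35.0, 35.0]), (-54, np.float64(90.6), [-35.0, 34.0]), (-48, np.float64(90.6), [-34.0, 34.0]), (-42, np.float64(90.7), [-35.0, 35.0]), (-36, np.float64(90.6), [-35.0, 35.0]), (-30, np.float64(90.6), [-35.0, 34.0]), (-24, np.float64(90.6), [-34.0, 35.0]), (-18, np.float64(90.6), [-34.0, 34.0]), (-12, np.float64(90.6), [-35.0, 35.0]), (-6, np.float64(104.2), [-32.0, 31.0]), (0, np.float64(116.7), [-35.0, 35.0]), (6, np.float64(90.7), [-35.0, 36.0]), (12, np.float64(90.6), [-36.0, 35.0]), (18, np.float64(90.6), [-35.0, 35.0]), (24, np.float64(90.7), [-36.0, 35.0]), (30, np.float64(90.7), [-35.0, 36.0]), (36, np.float64(90.5), [-35.0, 35.0]), (42, np.float64(90.6), [-36.0, 35.0]), (48, np.float64(90.4), [-36.0, 36.0])]
```

View pics/w7.png

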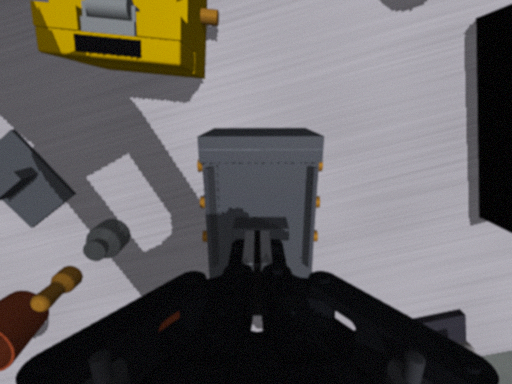

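The cover is flat at 90.6 mm along its whole measured length, and its front edge is under the lip at row 163. The gripper is clear of it, so I'll hand in.

```bash
python3 -c "
from workcell import env
print(env.sign_off())"
```

```text
the job is handed in; nothing more can be done
None
```

The tongued cover is hooked under the lip and snapped flat under the roller with about 9 N of press force, and the job was handed in at about 13.5 s without touching the spare or the other things on the bench.

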